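# Feed the print-scrap granulator and hold its filter collar home

### The job

Lift the bar of the granulator's hinged feed tray to tip all four failed prints into the hopper. Then fit the knurled filter collar over the spigot, turn it on the three pins until its hidden keyways let it drop over them, push it fully down against the spring ring, and finish while still gripping it and holding it pushed home (do not let go). Leave the other loose things on the table where they are.

Things in the scene. Friction and masses are not known exactly. Their poses are not given: they have to be found in the camera images.
- granulator: Fixed grey machine, deck 220 (its x) by 340 (its y) by 80 mm high, origin at the centre of its underside, z up. On its deck: at x +40, y +85 mm an open square steel hopper (116 mm outside, 4 mm walls); at x -20, y -95 mm the round spigot. The tray overhangs its -x side.
- spigot (a point): Centre of the flat top of the fixed upright aluminium spigot, 131 mm above the table, 51 mm above the deck. It is 36 mm in diameter, the top 8 mm tapering to 24 mm. Three level steel pins, 6 mm thick, reach 23.5 mm from its axis, 120 degrees apart, centres 21 mm below this point (tops 18 mm below). Axes are the granulator's; one pin points along +x.
- seat (a joint): Black spring ring (58 mm outside diameter) round the foot of the spigot, its top 33 mm below the spigot's top when up. Value 0 = up, 0.006 m = fully pushed down (against a stop). The spring pushes up with 6 N at the start and 9 N at the bottom, and lifts the collar again if it is let go.
- hopper (a point): Centre of the hopper's mouth, level with its front rim (150 mm above the table); inside 108 by 108 mm, 70 mm deep below this point. The far wall stands 45 mm and the side walls 15 mm higher. Axes are the granulator's.
- tray (a joint): Hinge of the aluminium feed tray (100 long, 94 wide, 26 mm high, open towards the hopper). 0 = level, grows as the bar end is lifted, up to 1.35 rad; the prints slide out beyond about 1 rad. It falls back to 0 by its weight when let go.
- tray_bar (a point): Middle of the tray's round bar handle: 10 mm thick, 70 mm long along the granulator's y, 40 mm out from the tray's end wall on the robot's side, free above and below. It moves with the tray; 140 mm in -x and 16 mm in +z of the hinge line when level.
- tray_hinge (a point): Middle of the tray's hinge line, at the front rim of the hopper, 152 mm above the table; the line runs along the granulator's y, which is this point's y axis.
- collar: Grey knurled filter collar, closed perforated top, 61 mm over the knurls, 46 mm high, about 120 g, with a toothed skirt 80 mm across on its lowest 8 mm (fingertips can bear down on it). Stands open end down; origin at the centre of its underside. Bore 39 mm, 42 deep. In the bore, unseen, three keyways 11 mm wide, 25 mm deep, 120 degrees apart; their angle to the body's axes is not given.
- collar_top (a point): Centre of the collar's top. Out of line with the pins, the collar's underside rests on them, so this point is 28 mm above the spigot's top; in line it drops 15 mm onto the spring ring (13 mm above the spigot's top); pushed home it is 7 mm above. A turn of at most 120 degrees either way brings the keyways over the pins (they enter within about 6 degrees).
- scrap1: Block 22 by 20 by 18 mm: a failed white print lying in the tray at the start; origin at the centre of its underside as made
- scrap2: Cylinder 24 mm across, 18 mm high: a failed white print lying in the tray at the start; origin at the centre of its underside as made
- scrap3: Small L-shaped bracket 22 by 22 by 20 mm: a failed white print lying in the tray at the start; origin at the centre of its underside as made
- scrap4: Block 22 by 14 by 20 mm: a failed white print lying in the tray at the start; origin at the centre of its underside as made
- hub: Bystander: plain smooth grey tube, 56 mm across, 40 mm high, open through its middle (30 mm). Not the collar. Origin at the centre of its underside.
- jar: Bystander: clear jar with a black lid, 54 mm across, 75 mm high. Origin at the centre of its underside.
- cutters: Bystander: flush cutters with blue handles, about 150 mm long, lying flat. Origin at the pivot.
- scraper: Bystander: flat scraper with a black handle, lying flat. Origin in its middle.
Mind the look-alikes: they are no part of the job. What is shaped like the scrap3 but yellow is not meant.

How it is judged (in metres and radians):
On the way, in this order (a step that is already met when the one before it is completed fails the run):
1. all four prints lie in the hopper (x of scrap1 in the frame of hopper between -0.058 and 0.058 m and y of scrap1 in the frame of hopper between -0.058 and 0.058 m and z of scrap1 in the frame of hopper between -0.09 and -0.005 m and x of scrap2 in the frame of hopper between -0.058 and 0.058 m and y of scrap2 in the frame of hopper between -0.058 and 0.058 m and z of scrap2 in the frame of hopper between -0.09 and -0.005 m and x of scrap3 in the frame of hopper between -0.058 and 0.058 m and y of scrap3 in the frame of hopper between -0.058 and 0.058 m and z of scrap3 in the frame of hopper between -0.09 and -0.005 m and x of scrap4 in the frame of hopper between -0.058 and 0.058 m and y of scrap4 in the frame of hopper between -0.058 and 0.058 m and z of scrap4 in the frame of hopper between -0.09 and -0.005 m), for 0.2 s.
2. the collar has dropped over the pins on the spigot (horizontal distance between collar and spigot below 0.005 m and angle between collar's own z axis and vertical below 0.1 rad and z of collar in the frame of spigot below -0.026 m), for 0.2 s.
At the end, for the whole second after the job is handed in: All four prints lie below the hopper's rim inside it; the collar is over the spigot (within 5 mm of its axis, within 0.1 rad of upright), its underside at least 36 mm below the spigot's top, the spring ring pushed down more than 4.5 mm, and the fingers still hold the collar (more than 2 N) (all of step 1 and horizontal distance between collar and spigot below 0.005 m and angle between collar's own z axis and vertical below 0.1 rad and z of collar in the frame of spigot below -0.036 m and value of joint seat above 0.0045 m and contact force between the fingers and collar above 2 N); the arm keeps its last pose, push and grip.
It fails at once if the hub is moved more than 40 mm (distance of hub from where it was at the start of the episode above 0.04 m).
It fails at once if the jar is moved more than 40 mm (distance of jar from where it was at the start of the episode above 0.04 m).
It fails at once if the cutters is moved more than 40 mm (distance of cutters from where it was at the start of the episode above 0.04 m).
It fails at once if the scraper is moved more than 40 mm (distance of scraper from where it was at the start of the episode above 0.04 m).
It also fails if it takes over 72 s, if anything falls off the work surface, if the arm or the gripper's body presses on something with over 40 N, if the wrist force passes 120 N, or if a joint passes its speed limit or range.

### The arm

A 6-joint arm with a two-finger parallel gripper is mounted at the origin on the work surface. World frame = base frame: x ahead of the robot, y to its left, z up, the work surface at z = 0. Lengths are in m, angles in degrees, forces in N, time in s.
With the tool pointing down it reaches from about 0.3 to 0.75 m from the base axis. Payload 8.5 kg.
Tool frame: the origin (TCP) lies midway between the tips of the shut fingers; the grasp point (between the pads) lies 19 mm behind it (env.pinch_z is the z of the grasp point in the tool frame, in m); z points along the fingers, y is the line along which they close (so a half turn about z gives the same grasp; the last joint's range is limited). The gripper opens to 85 mm and grips with 20 to 120 N. Pads are 22 mm wide; open, the fingers measure 114 mm over their backs; the gripper's body (76 mm by 85 mm) begins 54 mm behind the grasp point. The pads swing forward as they close: fully open they stand 13 mm farther back than shut.
Start: joints at [-77.309, 21.807, 74.336, -0, 83.858, -12.336], TCP at [0.233, -0.498, 0.231] pointing down, gripper open.
Joint ranges: [-178.18, 178.18], [-50.72, 133.34], [12.68, 142.11], [-81.47, 261.47], [9.98, 163.14], [-165.26, 165.26]. Speed limits (degrees/s): [136.94, 136.94, 180, 180, 180, 180].

### API

Orientations are given as a 3x3 rotation matrix whose columns are the frame's x, y, z axes.
In Python, from rig import env gives the robot as it stands.
- The arm moves only by the tool arm_command, never from a script. Its argument "deltas" is a list of rows, each an object of numbers: "rx", "ry", "rz": the turn, a rotation vector about the tool's x, y, z in rad; "dx", "dy", "dz": the shift along the tool's x, y, z in m; "fingers": the finger opening in m, from 0 to 0.0854. In form: [{"rx": .., "ry": .., "rz": .., "dx": .., "dy": .., "dz": .., "fingers": ..}, ...]. A call has 1 to 12 rows; each row shifts and turns the commanded pose from where the row before left it, along the tool's axes as they then stand; what a row does not reach is not made up. A row lasts 1/10 s, in which the tool goes at most 50 mm and 8.59 degrees, less where a joint would pass 70% of its speed; a pose out of reach is approached as far as the arm can. A call is refused whole if a number of a shift passes 0.05 or a number of a turn 0.15, either way. A call with a gripper value outside its range is refused whole. The fingers move at their own pace and stop on an object; "squeeze" is the grip in N (left out, the last holds). Time passes only in rows, so rows that do not move let the fingers close. It gives the time, the measured TCP pose, the force, the opening and the grip force at its end, in the units of the state.
- env.observe(): the state, without advancing time (a new reading comes with each control period).
- env.get_image(name): name is "side" or "top"; returns a dict with "color" (384x512x3 uint8, blue, green, red), "camera_matrix" (3x3 intrinsics, pixels), "eye" and "orientation" of the camera in the world. Camera axes: x right, y up, looking along -z (the intrinsics and any distortion apply to the point x, -y, -z); pixel columns grow to the right and rows downward; lengths in m; the calibration is good to about 2 mm. A picture is of the moment at which its call begins. There is no depth.
- env.close_job(): hands the job in; it is judged then, once.
Trained networks look in a picture, given as the dict that the camera call returned (one of the last four; its "shot" number tells which), for a name from the list of things; names that differ only in an ending like _2 or _b are one class to them, and where a whole thing is asked for, a point or a joint stands for the part that bears it (a point fixed in the world has none). Each returns a list of dicts, best first, with "p" (0 to 1); they miss things now and then, are a little off and sometimes report something else, mostly with a low value. They report only what shows in the picture. A call takes as long as a camera call. They do not tell look-alikes from the thing itself.
- env.look_for(query, picture): "box" ([left, top, right, bottom] in pixels, round what is visible of it).
- env.tip_of(query, picture): "location" ([column, row] in pixels: a listed point, or the origin of a listed thing).
The state is a dict: "time_s": time; "q": joint angles; "qvel": joint speeds; "joint_efforts": joint torques, N m; "position": TCP position; "tool_rot": TCP orientation; "ft_force": force on the tool from outside, world axes, zero at the start; "wrist_torque": the same for the moment, N m; "grip_width": finger opening in m; "gripper_force": force on a finger pad.
Only numpy, scipy, OpenCV 4.12 (cv2) and the standard library are available. Lean on these libraries where they do the work, as an engineer would, in place of code of your own. Each camera call takes 0.05 s, during which the arm holds its last target. There are 200 camera calls.

## Working session

There is one attempt and no reset: what is moved stays moved. The work goes in short steps, Python scripts to look and compute and a tool call to move; the robot and the scene stay as the last step left them, time stands still between calls to the robot, and variables do not carry over. Pictures are saved under pics/ and viewed, at most 10 in all, crops included, and the job is handed in when it is done.

Besides the shell and the picture viewer there is one more tool, called after "Call:" by a JSON object that holds its "op" and its "data", one argument or row to a line. arm_command: Moves the arm, as the interface text tells. Its arguments: {"type":"object","properties":{"deltas":{"type":"array"},"squeeze":{"type":"number"}},"required":["deltas"]}

```bash
mkdir -p pics; cat > h.py <<'E'
import numpy as np,cv2
from rig import env
def ray(im,px):
    K=np.array(im["camera_matrix"]);R=np.array(im["orientation"]);e=np.array(im["eye"])
    v=np.linalg.inv(K)@[px[0],px[1],1];d=R@[v[0],-v[1],-v[2]]
    return e,d/np.linalg.norm(d)
def atz(im,px,z):
    e,d=ray(im,px);return e+d*(z-e[2])/d[2]
def proj(im,p):
    K=np.array(im["camera_matrix"]);R=np.array(im["orientation"]);c=R.T@(np.array(p)-im["eye"])
    v=K@[c[0],-c[1],-c[2]];return v[:2]/v[2]
def tri(a,pa,b,pb):
    A=np.zeros((3,3));y=np.zeros(3)
    for im,p in((a,pa),(b,pb)):
        e,d=ray(im,p);M=np.eye(3)-np.outer(d,d);A+=M;y+=M@e
    return np.linalg.solve(A,y)
E
python3 - <<'E'
from h import *
ims={n:env.get_image(n) for n in("side","top")}
print({k:(v.keys(),v["eye"]) for k,v in ims.items()})
cv2.imwrite("pics/a.png",np.vstack([ims["side"]["color"],ims["top"]["color"]])[:, :] if 0 else ims["side"]["color"]);cv2.imwrite("pics/b.png",ims["top"]["color"])
for q in["granulator","spigot","hopper","tray_bar","tray_hinge","collar","collar_top","hub","jar","cutters","scraper"]:
    r={}
    for n,im in ims.items():
        t=env.tip_of(q,im)[:2];r[n]=t
        print(q,n,[(np.round(x["location"]).tolist(),round(x["p"],2)) for x in t])
    if r["side"] and r["top"]:print("   ",tri(ims["side"],r["side"][0]["location"],ims["top"],r["top"][0]["location"]).round(4))
E
```

```text
{'side': (dict_keys(['color', 'camera_matrix', 'eye', 'orientation', 'shot']), array([0.42034949, 0.66891308, 0.69288409])), 'top': (dict_keys(['color', 'camera_matrix', 'eye', 'orientation', 'shot']), array([0.31273976, 0.00535402, 1.20801045]))}
granulator side [([202.0, 232.0], 0.75)]
granulator top [([256.0, 148.0], 0.59)]
    [ 6.346e-01 -5.000e-04 -6.600e-03]
spigot side [([214.0, 174.0], 0.93)]
spigot top [([286.0, 144.0], 0.79)]
    [ 0.6058 -0.0796  0.1343]
hopper side [([163.0, 214.0], 0.76), ([201.0, 206.0], 0.35)]
hopper top [([223.0, 117.0], 0.8)]
    [0.6863 0.0899 0.1403]
tray_bar side [([243.0, 218.0], 0.75)]
tray_bar top [([213.0, 186.0], 0.97)]
    [0.4969 0.1114 0.1588]
tray_hinge side [([187.0, 213.0], 0.81)]
tray_hinge top [([218.0, 131.0], 0.91)]
    [0.6335 0.0998 0.1567]
collar side [([216.0, 158.0], 0.8)]
collar top [([371.0, 145.0], 0.58)]
    [ 0.6501 -0.3465 -0.0007]
collar_top side [([213.0, 148.0], 0.92)]
collar_top top [([376.0, 141.0], 0.62)]
    [ 0.6517 -0.3473  0.0417]
hub side []
hub top [([146.0, 208.0], 0.8)]
jar side [([265.0, 164.0], 0.62), ([258.0, 352.0], 0.25)]
jar top [([364.0, 202.0], 0.82)]
    [ 0.4766 -0.3172  0.0031]
cutters side []
cutters top [([326.0, 245.0], 0.52)]
scraper side [([336.0, 323.0], 0.78)]
scraper top [([170.0, 264.0], 0.71), ([257.0, 149.0], 0.45)]
    [ 0.293   0.2501 -0.0016]
```

View pics/a.png

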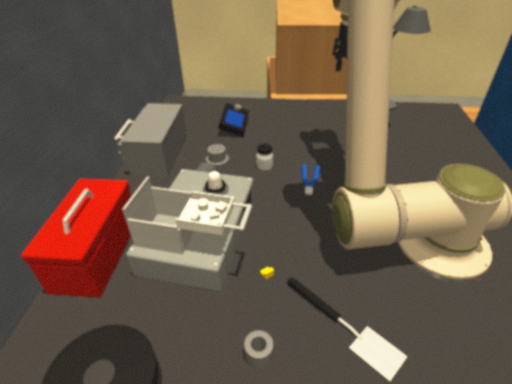

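View pics/b.png

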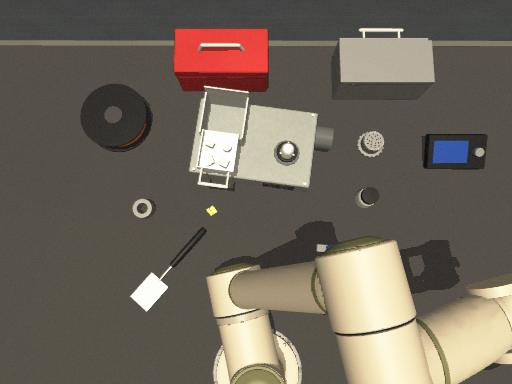

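The collar is at top (372,144) / side (216,155), with a perforated top and toothed skirt. The look-alike hub at top (143,208) / side (259,346) is a plain open tube. The yellow bracket at top (212,211) isn't meant. I'll fit the granulator pose and confirm the collar in a crop.

```bash
cat > fit.py <<'E'
from h import *
from scipy.optimize import least_squares
ims={n:env.get_image(n) for n in("side","top")}
P={"granulator":(0,0,0),"spigot":(-20,-95,131),"hopper":(40,85,150),"tray_bar":(-158,85,168),"tray_hinge":(-18,85,152)}
def W(p,l):
    x,y,a=p;c,s=np.cos(a),np.sin(a);l=np.array(l)/1e3
    return np.array([x+c*l[0]-s*l[1],y+s*l[0]+c*l[1],l[2]])
obs=[(n,q,t[0]["location"]) for q in P for n in ims if q!="granulator" and (t:=env.tip_of(q,ims[n]))]
f=lambda p:np.concatenate([proj(ims[n],W(p,P[q]))-l for n,q,l in obs])
r=least_squares(f,[.63,0,-.1],loss="soft_l1");p=r.x
print("pose",p.round(4),np.degrees(p[2]));print([(n,q,e.round(1).tolist()) for (n,q,l),e in zip(obs,f(p).reshape(-1,2))])
for q in P:print(q,W(p,P[q]).round(4))
o=[(n,q,t[0]["location"],t[0]["p"]) for q in("collar","collar_top") for n in ims if (t:=env.tip_of(q,ims[n]))]
g=lambda c:np.concatenate([proj(ims[n],[c[0],c[1],.046*(q!="collar")])-l for n,q,l,_ in o])
c=least_squares(g,[.65,-.34],loss="soft_l1").x;print("collar",c.round(4),g(c).round(1))
s=env.observe();print(np.round(s["tool_rot"],3).tolist(),env.pinch_z,s["position"],s["ft_force"])
b=[env.look_for("collar",ims[n])[:1] for n in ims];print(b)
im=ims["top"]["color"].copy()
C=[(x,y,80) for x,y in((-110,-170),(110,-170),(110,170),(-110,170))]
cv2.polylines(im,[np.array([proj(ims["top"],W(p,k)) for k in C]).astype(int)],True,(0,0,255))
for q in P:cv2.circle(im,tuple(proj(ims["top"],W(p,P[q])).astype(int)),2,(0,255,0),-1)
A=cv2.resize(im[70:230,180:340],(400,400));B=cv2.resize(im[100:190,325:415],(400,400))
cv2.imwrite("pics/c.png",np.hstack([A,B]))
E
python3 fit.py
```

```text
pose [ 0.6394  0.0085 -0.1362] -7.801906266632527
[('side', 'spigot', [-1.6, -1.7]), ('top', 'spigot', [1.2, 1.5]), ('side', 'hopper', [-53.4, 63.7]), ('top', 'hopper', [0.3, -1.0]), ('side', 'tray_bar', [1.8, 1.5]), ('top', 'tray_bar', [-0.2, -0.4]), ('side', 'tray_hinge', [0.5, -0.1]), ('top', 'tray_hinge', [0.4, 0.9])]
granulator [0.6394 0.0085 0.    ]
spigot [ 0.6067 -0.0829  0.131 ]
hopper [0.6905 0.0873 0.15  ]
tray_bar [0.4944 0.1142 0.168 ]
tray_hinge [0.6331 0.0952 0.152 ]
collar [ 0.6468 -0.3444] [ 1.3 -2.6 -1.1 -1.9 -0.2 -3.  -0.3  0.5]
[[0.906, 0.423, 0.0], [0.423, -0.906, 0.0], [0.0, -0.0, -1.0]] -0.0187 [ 0.23268001 -0.4983327   0.2313091 ] [-0.34708603 -1.2301502  -0.22901829]
[[{'box': [206.2, 146.6, 228.7, 166.9], 'p': 0.69}], [{'box': [359.6, 133.3, 386.5, 156.7], 'p': 0.74}]]
```

View pics/c.png

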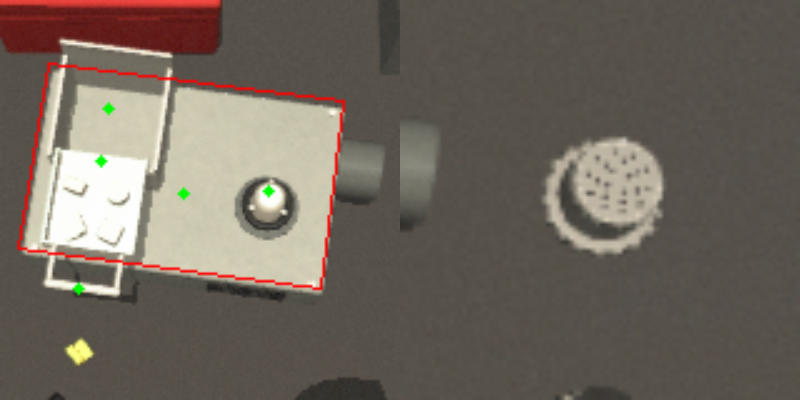

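The crop confirms the collar: perforated knurled top at (619,181) over a toothed skirt. The granulator outline fits well. I'll move over the tray bar.

Call:
{"op": "arm_command", "data": {
  "deltas": [
    {"dx": 0.0354, "dy": -0.0316, "dz": -0.005, "fingers": 0.035},
    {"dx": 0.0354, "dy": -0.0316, "dz": -0.005},
    {"dx": 0.0354, "dy": -0.0316, "dz": -0.005},
    {"dx": 0.0354, "dy": -0.0316, "dz": -0.005},
    {"dx": 0.0354, "dy": -0.0316, "dz": -0.005},
    {"dx": 0.0354, "dy": -0.0316, "dz": -0.005},
    {"dx": 0.0354, "dy": -0.0316, "dz": -0.005},
    {"dx": 0.0354, "dy": -0.0316, "dz": -0.005},
    {"dx": 0.0354, "dy": -0.0316, "dz": -0.005},
    {"dx": 0.0354, "dy": -0.0316, "dz": -0.005},
    {"dx": 0.0354, "dy": -0.0316, "dz": -0.005},
    {"dx": 0.0354, "dy": -0.0316, "dz": -0.005}
  ],
  "squeeze": 20
}}

```text
invalid input
```

Call:
{"op": "arm_command", "data": {
  "deltas": [
    {"dx": 0.035, "dy": -0.031},
    {"dx": 0.015, "dy": -0.015},
    {"rz": -0.143},
    {"rz": -0.143},
    {"rz": -0.143},
    {"rz": -0.143},
    {"rz": -0.143},
    {"rz": -0.143},
    {"rz": -0.143},
    {}
  ]
}}

```text
invalid input
```

```bash
python3 - <<'E'
from h import *
s=env.observe();print(np.round(s["tool_rot"],3).tolist(),s["position"],s["q"],s["time_s"])
ims={n:env.get_image(n) for n in("side","top")}
for q in("tray_bar","tray_hinge","collar_top","collar","jar"):
  for n in ims:
    t=env.tip_of(q,ims[n])[:1]
    if t: print(q,n,t[0]["location"],t[0]["p"],atz(ims[n],t[0]["location"],{"tray_bar":.168,"tray_hinge":.152,"collar_top":.046,"collar":0,"jar":0}[q]).round(4))
t=ims["top"]
print("skirt",atz(t,(371.1,143.9),.004),"top",atz(t,(374.3,140.7),.046))
cv2.imwrite("pics/d.png",np.hstack([cv2.resize(ims["side"]["color"][150:290,110:290],(400,311)),cv2.resize(t["color"][80:220,180:360],(400,311))]))
E
```

```text
[[0.906, 0.423, -0.0], [0.423, -0.906, -0.0], [-0.0, 0.0, -1.0]] [ 0.23266209 -0.49834519  0.23133625] [-7.73092671e+01  2.18050524e+01  7.43359336e+01 -5.57050741e-04
  8.38568669e+01 -1.23349783e+01] 2.0
tray_bar side [242.8, 215.4] 0.81 [0.5014 0.112  0.168 ]
tray_bar top [213.4, 184.2] 0.96 [0.4966 0.1106 0.168 ]
tray_hinge side [186.4, 212.8] 0.62 [0.6309 0.0955 0.152 ]
tray_hinge top [221.5, 130.5] 0.91 [0.6437 0.0929 0.152 ]
collar_top side [213.2, 146.9] 0.64 [ 0.6584 -0.3476  0.046 ]
collar_top top [375.9, 144.2] 0.82 [ 0.6356 -0.3466  0.046 ]
collar side [216.8, 158.3] 0.71 [ 0.6498 -0.3477  0.    ]
collar top [370.7, 145.8] 0.85 [ 0.6434 -0.3446  0.    ]
jar side [265.5, 164.7] 0.84 [ 0.4789 -0.3207  0.    ]
jar top [361.7, 200.2] 0.61 [ 0.478  -0.3106  0.    ]
skirt [ 0.64821735 -0.3449454   0.004     ] top [ 0.64610169 -0.34247524  0.046     ]
```

View pics/d.png

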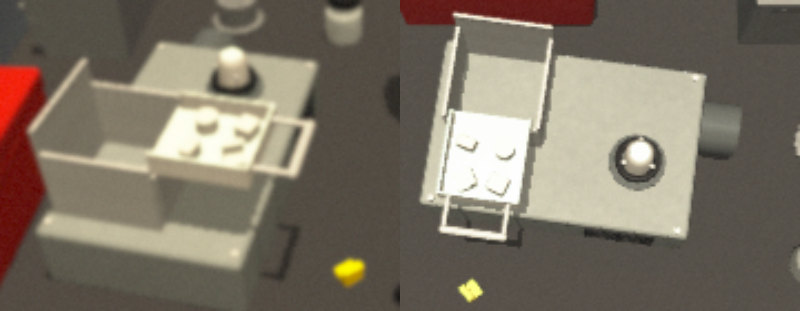

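The arm has not moved: the crops show the tray level with its four prints, and the call was refused. Rows probably need every key.

Call:
{"op": "arm_command", "data": {
  "deltas": [
    {"rx": 0, "ry": 0, "rz": 0, "dx": 0.0354, "dy": -0.0316, "dz": -0.005, "fingers": 0.035},
    {"rx": 0, "ry": 0, "rz": 0, "dx": 0.0354, "dy": -0.0316, "dz": -0.005, "fingers": 0.035},
    {"rx": 0, "ry": 0, "rz": 0, "dx": 0.0354, "dy": -0.0316, "dz": -0.005, "fingers": 0.035},
    {"rx": 0, "ry": 0, "rz": 0, "dx": 0.0354, "dy": -0.0316, "dz": -0.005, "fingers": 0.035},
    {"rx": 0, "ry": 0, "rz": 0, "dx": 0.0354, "dy": -0.0316, "dz": -0.005, "fingers": 0.035},
    {"rx": 0, "ry": 0, "rz": 0, "dx": 0.0354, "dy": -0.0316, "dz": -0.005, "fingers": 0.035},
    {"rx": 0, "ry": 0, "rz": 0, "dx": 0.0354, "dy": -0.0316, "dz": -0.005, "fingers": 0.035},
    {"rx": 0, "ry": 0, "rz": 0, "dx": 0.0354, "dy": -0.0316, "dz": -0.005, "fingers": 0.035},
    {"rx": 0, "ry": 0, "rz": 0, "dx": 0.0354, "dy": -0.0316, "dz": -0.005, "fingers": 0.035},
    {"rx": 0, "ry": 0, "rz": 0, "dx": 0.0354, "dy": -0.0316, "dz": -0.005, "fingers": 0.035},
    {"rx": 0, "ry": 0, "rz": 0, "dx": 0.0354, "dy": -0.0316, "dz": -0.005, "fingers": 0.035},
    {"rx": 0, "ry": 0, "rz": 0, "dx": 0.0354, "dy": -0.0316, "dz": -0.005, "fingers": 0.035}
  ],
  "squeeze": 20
}}

```text
time_s: 3.8
position: [0.4575, 0.027, 0.2918]
tool_rot: [[0.906, 0.423, 0.001], [0.423, -0.906, -0.0], [0.0, 0.0, -1.0]]
ft_force: [0.1, -0.5, 0.8]
grip_width: 0.0352
gripper_force: 0.0
```

Call:
{"op": "arm_command", "data": {
  "deltas": [
    {"rx": 0, "ry": 0, "rz": 0, "dx": 0.035, "dy": -0.03, "dz": 0, "fingers": 0.035},
    {"rx": 0, "ry": 0, "rz": 0, "dx": 0.03, "dy": -0.025, "dz": 0, "fingers": 0.035},
    {"rx": 0, "ry": 0, "rz": -0.143, "dx": 0, "dy": 0, "dz": 0, "fingers": 0.035},
    {"rx": 0, "ry": 0, "rz": -0.143, "dx": 0, "dy": 0, "dz": 0, "fingers": 0.035},
    {"rx": 0, "ry": 0, "rz": -0.143, "dx": 0, "dy": 0, "dz": 0, "fingers": 0.035},
    {"rx": 0, "ry": 0, "rz": -0.143, "dx": 0, "dy": 0, "dz": 0, "fingers": 0.035},
    {"rx": 0, "ry": 0, "rz": -0.143, "dx": 0, "dy": 0, "dz": 0, "fingers": 0.035},
    {"rx": 0, "ry": 0, "rz": -0.143, "dx": 0, "dy": 0, "dz": 0, "fingers": 0.035},
    {"rx": 0, "ry": 0, "rz": -0.14, "dx": 0, "dy": 0, "dz": 0, "fingers": 0.035},
    {"rx": 0, "ry": 0, "rz": 0, "dx": 0, "dy": 0, "dz": 0, "fingers": 0.035},
    {"rx": 0, "ry": 0, "rz": 0, "dx": 0, "dy": 0, "dz": 0, "fingers": 0.035}
  ]
}}

```text
time_s: 4.9
position: [0.4928, 0.1023, 0.2913]
tool_rot: [[0.139, 0.99, 0.0], [0.99, -0.139, -0.0], [-0.0, 0.0, -1.0]]
ft_force: [0.3, 0.5, -0.5]
grip_width: 0.0351
gripper_force: 0.0
```

Call:
{"op": "arm_command", "data": {
  "deltas": [
    {"rx": 0, "ry": 0, "rz": 0, "dx": 0.009, "dy": 0.003, "dz": 0.03, "fingers": 0.035},
    {"rx": 0, "ry": 0, "rz": 0, "dx": 0, "dy": 0, "dz": 0.04, "fingers": 0.035},
    {"rx": 0, "ry": 0, "rz": 0, "dx": 0, "dy": 0, "dz": 0.03, "fingers": 0.035},
    {"rx": 0, "ry": 0, "rz": 0, "dx": 0, "dy": 0, "dz": 0.02, "fingers": 0.035},
    {"rx": 0, "ry": 0, "rz": 0, "dx": 0, "dy": 0, "dz": 0.022, "fingers": 0.035},
    {"rx": 0, "ry": 0, "rz": 0, "dx": 0, "dy": 0, "dz": 0, "fingers": 0.035},
    {"rx": 0, "ry": 0, "rz": 0, "dx": 0, "dy": 0, "dz": 0, "fingers": 0.0},
    {"rx": 0, "ry": 0, "rz": 0, "dx": 0, "dy": 0, "dz": 0, "fingers": 0.0},
    {"rx": 0, "ry": 0, "rz": 0, "dx": 0, "dy": 0, "dz": 0, "fingers": 0.0},
    {"rx": 0, "ry": 0, "rz": 0, "dx": 0, "dy": 0, "dz": 0, "fingers": 0.0}
  ]
}}

```text
time_s: 5.9
position: [0.4956, 0.1111, 0.1504]
tool_rot: [[0.136, 0.991, -0.002], [0.991, -0.136, 0.0], [-0.0, -0.002, -1.0]]
ft_force: [-8.5, 0.4, 3.1]
grip_width: 0.0091
gripper_force: 22.3
```

Call:
{"op": "arm_command", "data": {
  "deltas": [
    {"rx": 0, "ry": 0, "rz": 0, "dx": 0, "dy": 0.0036, "dz": -0.0193, "fingers": 0},
    {"rx": 0, "ry": 0, "rz": 0, "dx": 0, "dy": 0.0062, "dz": -0.0186, "fingers": 0},
    {"rx": 0, "ry": 0, "rz": 0, "dx": 0, "dy": 0.0088, "dz": -0.0176, "fingers": 0},
    {"rx": 0, "ry": 0, "rz": 0, "dx": 0, "dy": 0.0111, "dz": -0.0162, "fingers": 0},
    {"rx": 0, "ry": 0, "rz": 0, "dx": 0, "dy": 0.0133, "dz": -0.0145, "fingers": 0},
    {"rx": 0, "ry": 0, "rz": 0, "dx": 0, "dy": 0.0152, "dz": -0.0125, "fingers": 0}
  ]
}}

```text
time_s: 6.5
position: [0.5531, 0.1032, 0.2516]
tool_rot: [[0.136, 0.991, -0.001], [0.991, -0.136, -0.0], [-0.0, -0.001, -1.0]]
ft_force: [-3.1, -0.7, 3.4]
grip_width: 0.0085
gripper_force: 20.9
```

Call:
{"op": "arm_command", "data": {
  "deltas": [
    {"rx": 0, "ry": 0, "rz": 0, "dx": 0, "dy": 0.0167, "dz": -0.0103, "fingers": 0},
    {"rx": 0, "ry": 0, "rz": 0, "dx": 0, "dy": 0.0181, "dz": -0.0078, "fingers": 0},
    {"rx": 0, "ry": 0, "rz": 0, "dx": 0, "dy": 0.0189, "dz": -0.0053, "fingers": 0},
    {"rx": 0, "ry": 0, "rz": 0, "dx": 0, "dy": 0, "dz": 0, "fingers": 0},
    {"rx": 0, "ry": 0, "rz": 0, "dx": 0, "dy": 0, "dz": 0, "fingers": 0},
    {"rx": 0, "ry": 0, "rz": 0, "dx": 0, "dy": 0, "dz": 0, "fingers": 0},
    {"rx": 0, "ry": 0, "rz": 0, "dx": 0, "dy": 0, "dz": 0, "fingers": 0},
    {"rx": 0, "ry": 0, "rz": 0, "dx": 0, "dy": 0, "dz": 0, "fingers": 0}
  ]
}}

```text
time_s: 7.3
position: [0.608, 0.0957, 0.2741]
tool_rot: [[0.136, 0.991, 0.004], [0.991, -0.136, -0.0], [0.0, 0.004, -1.0]]
ft_force: [-1.1, -0.1, 6.9]
grip_width: 0.0087
gripper_force: 22.0
```

```bash
python3 - <<'E'
from h import *
ims={n:env.get_image(n) for n in("side","top")};t=ims["top"]
cv2.imwrite("pics/e.png",np.hstack([cv2.resize(ims["side"]["color"][130:290,110:290],(400,355)),cv2.resize(t["color"][60:220,180:360],(400,355))]))
E
```

```text
(no output)
```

View pics/e.png

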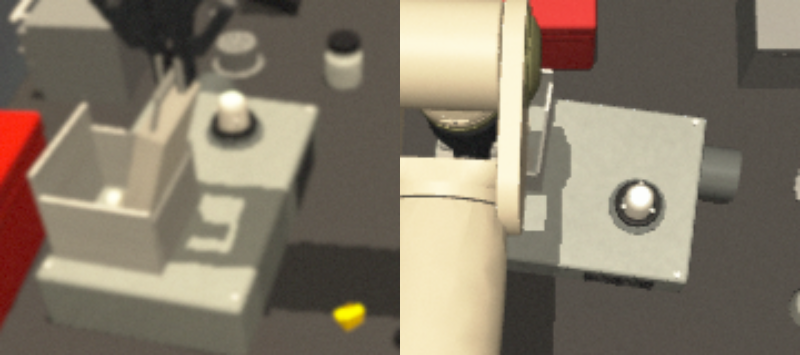

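The tray stands up and one print shows in the hopper, at side crop (113,195). I'll lift a bit more to be sure, then lower the tray.

Call:
{"op": "arm_command", "data": {
  "deltas": [
    {"rx": 0, "ry": 0, "rz": 0, "dx": 0, "dy": 0.007, "dz": -0.001, "fingers": 0},
    {"rx": 0, "ry": 0, "rz": 0, "dx": 0, "dy": 0, "dz": 0, "fingers": 0},
    {"rx": 0, "ry": 0, "rz": 0, "dx": 0, "dy": 0, "dz": 0, "fingers": 0},
    {"rx": 0, "ry": 0, "rz": 0, "dx": 0, "dy": 0, "dz": 0, "fingers": 0},
    {"rx": 0, "ry": 0, "rz": 0, "dx": 0, "dy": -0.007, "dz": 0.001, "fingers": 0},
    {"rx": 0, "ry": 0, "rz": 0, "dx": 0, "dy": -0.0189, "dz": 0.0053, "fingers": 0},
    {"rx": 0, "ry": 0, "rz": 0, "dx": 0, "dy": -0.0181, "dz": 0.0078, "fingers": 0},
    {"rx": 0, "ry": 0, "rz": 0, "dx": 0, "dy": -0.0167, "dz": 0.0103, "fingers": 0},
    {"rx": 0, "ry": 0, "rz": 0, "dx": 0, "dy": -0.0152, "dz": 0.0125, "fingers": 0},
    {"rx": 0, "ry": 0, "rz": 0, "dx": 0, "dy": -0.0133, "dz": 0.0145, "fingers": 0}
  ]
}}

```text
time_s: 8.4
position: [0.5259, 0.107, 0.2225]
tool_rot: [[0.136, 0.991, 0.003], [0.991, -0.136, -0.0], [0.0, 0.003, -1.0]]
ft_force: [0.9, 1.0, -0.2]
grip_width: 0.0088
gripper_force: 22.3
```

Call:
{"op": "arm_command", "data": {
  "deltas": [
    {"rx": 0, "ry": 0, "rz": 0, "dx": 0, "dy": -0.0111, "dz": 0.0162, "fingers": 0},
    {"rx": 0, "ry": 0, "rz": 0, "dx": 0, "dy": -0.0088, "dz": 0.0176, "fingers": 0},
    {"rx": 0, "ry": 0, "rz": 0, "dx": 0, "dy": -0.0062, "dz": 0.0186, "fingers": 0},
    {"rx": 0, "ry": 0, "rz": 0, "dx": 0, "dy": -0.0036, "dz": 0.0193, "fingers": 0},
    {"rx": 0, "ry": 0, "rz": 0, "dx": 0, "dy": 0, "dz": 0, "fingers": 0},
    {"rx": 0, "ry": 0, "rz": 0, "dx": 0, "dy": 0, "dz": 0, "fingers": 0.035},
    {"rx": 0, "ry": 0, "rz": 0, "dx": 0, "dy": 0, "dz": 0, "fingers": 0.035},
    {"rx": 0, "ry": 0, "rz": 0, "dx": 0, "dy": 0, "dz": -0.02, "fingers": 0.035},
    {"rx": 0, "ry": 0, "rz": 0, "dx": 0, "dy": 0, "dz": -0.05, "fingers": 0.04},
    {"rx": 0, "ry": 0, "rz": 0, "dx": -0.04, "dy": 0, "dz": -0.025, "fingers": 0.05},
    {"rx": 0, "ry": 0, "rz": 0, "dx": -0.045, "dy": 0, "dz": 0, "fingers": 0.0854},
    {"rx": 0, "ry": 0, "rz": 0, "dx": -0.045, "dy": 0, "dz": 0, "fingers": 0.0854}
  ]
}}

```text
time_s: 9.6
position: [0.4797, -0.0195, 0.2462]
tool_rot: [[0.135, 0.991, 0.004], [0.991, -0.135, -0.001], [-0.001, 0.004, -1.0]]
ft_force: [1.0, -0.5, 0.0]
grip_width: 0.0765
gripper_force: 0.0
```

```bash
python3 - <<'E'
from h import *
ims={n:env.get_image(n) for n in("side","top")};t=ims["top"]
for q in("scrap1","scrap2","scrap3","scrap4"):
  for n in ims: print(q,n,[(np.round(x["location"]).tolist(),round(x["p"],2)) for x in env.tip_of(q,ims[n])])
cv2.imwrite("pics/f.png",np.hstack([cv2.resize(ims["side"]["color"][130:290,110:290],(400,355)),cv2.resize(t["color"][60:220,180:360],(400,355))]))
E
```

```text
scrap1 side [([267.0, 275.0], 0.62), ([167.0, 221.0], 0.51), ([172.0, 226.0], 0.44)]
scrap1 top [([212.0, 210.0], 0.63), ([236.0, 118.0], 0.57), ([232.0, 128.0], 0.55), ([218.0, 127.0], 0.47), ([226.0, 118.0], 0.4)]
scrap2 side [([267.0, 275.0], 0.62), ([167.0, 221.0], 0.51), ([172.0, 226.0], 0.44)]
scrap2 top [([212.0, 210.0], 0.63), ([236.0, 118.0], 0.57), ([232.0, 128.0], 0.55), ([218.0, 127.0], 0.47), ([226.0, 118.0], 0.4)]
scrap3 side [([267.0, 275.0], 0.62), ([167.0, 221.0], 0.51), ([172.0, 226.0], 0.44)]
scrap3 top [([212.0, 210.0], 0.63), ([236.0, 118.0], 0.57), ([232.0, 128.0], 0.55), ([218.0, 127.0], 0.47), ([226.0, 118.0], 0.4)]
scrap4 side [([267.0, 275.0], 0.62), ([167.0, 221.0], 0.51), ([172.0, 226.0], 0.44)]
scrap4 top [([212.0, 210.0], 0.63), ([236.0, 118.0], 0.57), ([232.0, 128.0], 0.55), ([218.0, 127.0], 0.47), ([226.0, 118.0], 0.4)]
```

View pics/f.png

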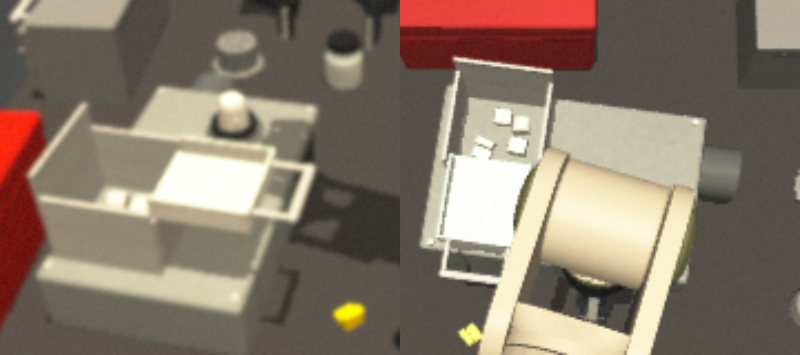

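All four prints lie in the hopper, at top crop (503,116), (520,123), (517,146) and (484,148). The tray is empty and level. Next, the collar.

Call:
{"op": "arm_command", "data": {
  "deltas": [
    {"rx": 0, "ry": 0, "rz": 0, "dx": -0.0375, "dy": 0.0263, "dz": 0, "fingers": 0.0854},
    {"rx": 0, "ry": 0, "rz": 0, "dx": -0.0375, "dy": 0.0263, "dz": 0, "fingers": 0.0854},
    {"rx": 0, "ry": 0, "rz": 0, "dx": -0.0375, "dy": 0.0263, "dz": 0, "fingers": 0.0854},
    {"rx": 0, "ry": 0, "rz": 0, "dx": -0.0375, "dy": 0.0263, "dz": 0, "fingers": 0.0854},
    {"rx": 0, "ry": 0, "rz": 0, "dx": -0.0375, "dy": 0.0263, "dz": 0, "fingers": 0.0854},
    {"rx": 0, "ry": 0, "rz": 0, "dx": -0.0375, "dy": 0.0263, "dz": 0, "fingers": 0.0854},
    {"rx": 0, "ry": 0, "rz": 0, "dx": -0.0375, "dy": 0.0263, "dz": 0, "fingers": 0.0854},
    {"rx": 0, "ry": 0, "rz": 0, "dx": -0.0375, "dy": 0.0263, "dz": 0, "fingers": 0.0854},
    {"rx": 0, "ry": 0, "rz": 0.149, "dx": 0, "dy": 0, "dz": 0, "fingers": 0.0854},
    {"rx": 0, "ry": 0, "rz": 0.149, "dx": 0, "dy": 0, "dz": 0, "fingers": 0.0854},
    {"rx": 0, "ry": 0, "rz": 0.149, "dx": 0, "dy": 0, "dz": 0, "fingers": 0.0854},
    {"rx": 0, "ry": 0, "rz": 0.149, "dx": 0, "dy": 0, "dz": 0, "fingers": 0.0854}
  ]
}}

```text
time_s: 11.3
position: [0.6477, -0.3431, 0.2438]
tool_rot: [[0.672, 0.74, -0.0], [0.74, -0.672, 0.0], [-0.0, -0.001, -1.0]]
ft_force: [0.2, 0.2, 1.2]
grip_width: 0.0852
gripper_force: 0.0
```

Call:
{"op": "arm_command", "data": {
  "deltas": [
    {"rx": 0, "ry": 0, "rz": 0.149, "dx": 0, "dy": 0, "dz": 0.02, "fingers": 0.0854},
    {"rx": 0, "ry": 0, "rz": 0.149, "dx": 0, "dy": 0, "dz": 0.02, "fingers": 0.0854},
    {"rx": 0, "ry": 0, "rz": 0.149, "dx": 0, "dy": 0, "dz": 0.02, "fingers": 0.0854},
    {"rx": 0, "ry": 0, "rz": 0, "dx": 0, "dy": 0, "dz": 0, "fingers": 0.0854},
    {"rx": 0, "ry": 0, "rz": 0, "dx": 0, "dy": 0, "dz": 0, "fingers": 0.0854}
  ]
}}

```text
time_s: 11.8
position: [0.6476, -0.3433, 0.1847]
tool_rot: [[0.922, 0.386, 0.0], [0.386, -0.922, -0.0], [0.0, 0.0, -1.0]]
ft_force: [0.4, 1.3, 0.4]
grip_width: 0.086
gripper_force: 0.0
```

```bash
python3 - <<'E'
from h import *
s=env.observe();print(np.round(s["tool_rot"],3).tolist(),s["position"],np.round(s["q"],1),s["time_s"])
ims={n:env.get_image(n) for n in("side","top")};t=ims["top"]
for q in("collar_top","collar"):
  for n in ims: print(q,n,[(np.round(x["location"]).tolist(),round(x["p"],2),atz(ims[n],x["location"],.046*(q!="collar")).round(4).tolist()) for x in env.tip_of(q,ims[n])[:1]])
for n in ims: print(proj(ims[n],s["position"]))
cv2.imwrite("pics/g.png",np.hstack([cv2.resize(ims["side"]["color"][70:190,150:270],(400,400)),cv2.resize(t["color"][80:200,310:430],(400,400))]))
E
```

```text
[[0.922, 0.386, 0.0], [0.386, -0.922, -0.0], [0.0, 0.0, -1.0]] [ 0.64757567 -0.34331392  0.18472299] [-37.2  43.1  43.2   0.   93.7  30.1] 11.8
collar_top side [([216.0, 149.0], 0.61, [0.6474, -0.3376, 0.046])]
collar_top top []
collar side [([216.0, 160.0], 0.96, [0.6515, -0.3389, 0.0])]
collar top []
[212.48714308 109.895292  ]
[389.97604863 125.17590048]
```

View pics/g.png

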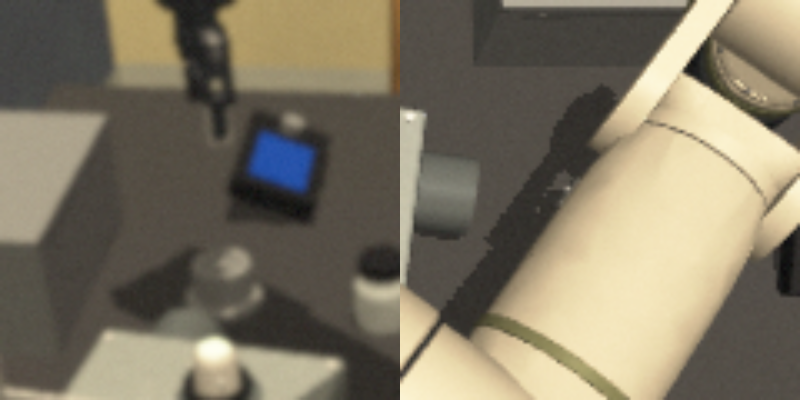

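The side crop shows the gripper straight above the collar, which is at crop (226,280). Descending, keeping the tips above the skirt.

Call:
{"op": "arm_command", "data": {
  "deltas": [
    {"rx": 0, "ry": 0, "rz": 0, "dx": 0, "dy": 0.001, "dz": 0.04, "fingers": 0.0854},
    {"rx": 0, "ry": 0, "rz": 0, "dx": 0, "dy": 0, "dz": 0.04, "fingers": 0.0854},
    {"rx": 0, "ry": 0, "rz": 0, "dx": 0, "dy": 0, "dz": 0.04, "fingers": 0.0854},
    {"rx": 0, "ry": 0, "rz": 0, "dx": 0, "dy": 0, "dz": 0.03, "fingers": 0.0854},
    {"rx": 0, "ry": 0, "rz": 0, "dx": 0, "dy": 0, "dz": 0.022, "fingers": 0.0854},
    {"rx": 0, "ry": 0, "rz": 0, "dx": 0, "dy": 0, "dz": 0, "fingers": 0.0854},
    {"rx": 0, "ry": 0, "rz": 0, "dx": 0, "dy": 0, "dz": 0, "fingers": 0.055},
    {"rx": 0, "ry": 0, "rz": 0, "dx": 0, "dy": 0, "dz": 0, "fingers": 0.05},
    {"rx": 0, "ry": 0, "rz": 0, "dx": 0, "dy": 0, "dz": 0, "fingers": 0.05},
    {"rx": 0, "ry": 0, "rz": 0, "dx": 0, "dy": 0, "dz": 0, "fingers": 0.04},
    {"rx": 0, "ry": 0, "rz": 0, "dx": 0, "dy": 0, "dz": 0, "fingers": 0.04}
  ],
  "squeeze": 50
}}

```text
time_s: 13.2
position: [0.6484, -0.3453, 0.0148]
tool_rot: [[0.924, 0.382, 0.003], [0.382, -0.924, -0.002], [0.002, 0.003, -1.0]]
ft_force: [-0.7, 0.2, 7.3]
grip_width: 0.0565
gripper_force: 54.9
```

Call:
{"op": "arm_command", "data": {
  "deltas": [
    {"rx": 0, "ry": 0, "rz": 0, "dx": 0, "dy": 0, "dz": -0.01, "fingers": 0.04},
    {"rx": 0, "ry": 0, "rz": 0, "dx": 0, "dy": 0, "dz": -0.02, "fingers": 0.04},
    {"rx": 0, "ry": 0, "rz": 0, "dx": 0, "dy": 0, "dz": -0.03, "fingers": 0.04},
    {"rx": 0, "ry": 0, "rz": 0, "dx": 0, "dy": 0, "dz": -0.04, "fingers": 0.04},
    {"rx": 0, "ry": 0, "rz": 0, "dx": 0, "dy": 0, "dz": -0.04, "fingers": 0.04},
    {"rx": 0, "ry": 0, "rz": 0, "dx": 0, "dy": 0, "dz": -0.04, "fingers": 0.04},
    {"rx": 0, "ry": 0, "rz": 0, "dx": 0, "dy": 0, "dz": -0.02, "fingers": 0.04},
    {"rx": 0, "ry": 0, "rz": 0, "dx": 0, "dy": 0, "dz": 0, "fingers": 0.04},
    {"rx": 0, "ry": 0, "rz": 0, "dx": 0, "dy": 0, "dz": 0, "fingers": 0.04}
  ]
}}

```text
time_s: 14.1
position: [0.6472, -0.3444, 0.2116]
tool_rot: [[0.924, 0.382, -0.001], [0.382, -0.924, 0.001], [-0.001, -0.001, -1.0]]
ft_force: [-0.1, 0.3, -1.5]
grip_width: 0.0564
gripper_force: 54.2
```

```bash
python3 - <<'E'
from h import *
s=env.observe();print(np.round(s["tool_rot"],3).tolist(),s["position"],np.round(s["q"],1),s["ft_force"],s["grip_width"],s["gripper_force"])
ims={n:env.get_image(n) for n in("side","top")};t=ims["top"]
for q in("collar_top","collar","spigot"):
  for n in ims: print(q,n,[(np.round(x["location"]).tolist(),round(x["p"],2)) for x in env.tip_of(q,ims[n])[:1]])
n="side";print(proj(ims[n],s["position"]),env.look_for("collar",ims[n])[:2])
c=proj(ims[n],s["position"]).astype(int);r=max(c[1]-60,0)
cv2.imwrite("pics/i.png",cv2.resize(ims[n]["color"][r:r+100,c[0]-50:c[0]+50],(600,600),interpolation=cv2.INTER_CUBIC));print(c,r)
E
```

```text
[[0.924, 0.382, -0.001], [0.382, -0.924, 0.001], [-0.001, -0.001, -1.0]] [ 0.6472301  -0.34443222  0.21156943] [-37.2  42.5  40.1  -0.   97.5  30.3] [-0.07230329  0.32197275 -1.51260474] 0.05643276175830233 54.18065063771792
collar_top side [([208.0, 90.0], 0.88)]
collar_top top [([286.0, 146.0], 0.17)]
collar side [([211.0, 108.0], 0.79)]
collar top [([226.0, 115.0], 0.28)]
spigot side []
spigot top [([287.0, 143.0], 0.83)]
[211.888818   101.72420283] [{'box': [198.5, 90.4, 224.7, 113.6], 'p': 0.71}, {'box': [243.6, 331.2, 274.6, 365.6], 'p': 0.45}]
[211 101] 41
```

View pics/i.png

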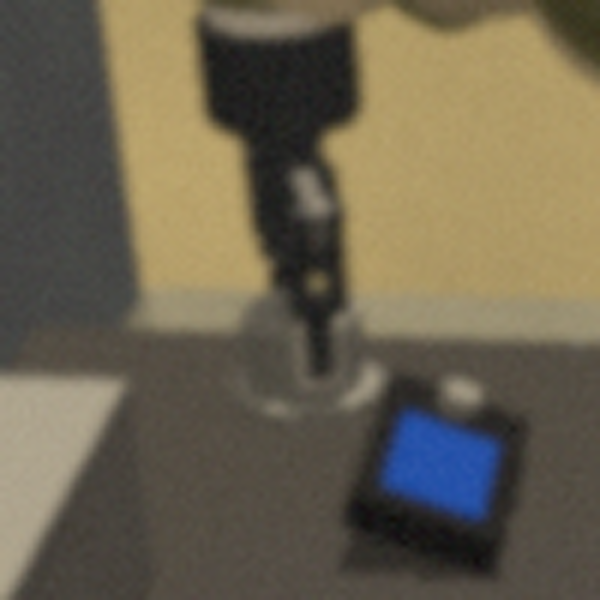

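The collar is held upright and centred under the fingers, crop (305,345). I'll refine the spigot position before moving.

```bash
python3 - <<'E'
from h import *
from scipy.optimize import least_squares
o=[]
for i in range(5):
  for n in("top","side"):
    im=env.get_image(n);t=env.tip_of("spigot",im)
    if t and t[0]["p"]>.4:o.append((im,t[0]["location"]));print(n,np.round(t[0]["location"],1),atz(im,t[0]["location"],.131).round(4))
g=lambda c:np.concatenate([proj(im,[c[0],c[1],.131])-l for im,l in o])
print(least_squares(g,[.606,-.08],loss="soft_l1").x)
# bright blob of spigot top
im=env.get_image("top");c=im["color"][:,:,1].astype(int)
print(c[132:164:1,274:302:1].max()); m=(c[128:168,270:306]>170).astype(np.uint8)
n,l,s,ce=cv2.connectedComponentsWithStats(m);print(s.tolist(),(ce+[270,128]).round(1).tolist())
for p in((.607,-.083,.131),(.607,-.083,.08)):print(proj(im,p))
E
```

```text
top [285.7 144.7] [ 0.6107 -0.0782  0.131 ]
side [212.7 174.3] [ 0.6046 -0.0798  0.131 ]
top [284.  146.4] [ 0.606  -0.0735  0.131 ]
side [212.8 171.5] [ 0.6065 -0.0923  0.131 ]
top [288.3 147.1] [ 0.604 -0.085  0.131]
top [288.5 147.1] [ 0.604  -0.0856  0.131 ]
side [213.2 171.5] [ 0.6055 -0.0924  0.131 ]
top [285.  147.9] [ 0.6018 -0.0762  0.131 ]
side [215.7 174.3] [ 0.5966 -0.0804  0.131 ]
[ 0.60415387 -0.08120748]
254
[[1, 12, 35, 26, 207], [0, 0, 36, 40, 1160], [13, 14, 11, 11, 72], [23, 26, 1, 1, 1]] [[290.6, 149.4], [286.9, 147.2], [288.4, 147.1], [293.0, 154.0]]
[287.5229151  146.03157478]
[286.09950534 150.85159543]
```

Call:
{"op": "arm_command", "data": {
  "deltas": [
    {"rx": 0, "ry": 0, "rz": 0, "dx": 0.0087, "dy": -0.0368, "dz": 0, "fingers": 0.04},
    {"rx": 0, "ry": 0, "rz": 0, "dx": 0.0087, "dy": -0.0368, "dz": 0, "fingers": 0.04},
    {"rx": 0, "ry": 0, "rz": 0, "dx": 0.0087, "dy": -0.0368, "dz": 0, "fingers": 0.04},
    {"rx": 0, "ry": 0, "rz": 0, "dx": 0.0087, "dy": -0.0368, "dz": 0, "fingers": 0.04},
    {"rx": 0, "ry": 0, "rz": 0, "dx": 0.0087, "dy": -0.0368, "dz": 0, "fingers": 0.04},
    {"rx": 0, "ry": 0, "rz": 0, "dx": 0.0087, "dy": -0.0368, "dz": 0.01, "fingers": 0.04},
    {"rx": 0, "ry": 0, "rz": 0, "dx": 0.0087, "dy": -0.0368, "dz": 0.02, "fingers": 0.04},
    {"rx": 0, "ry": 0, "rz": 0, "dx": 0, "dy": 0, "dz": 0.02, "fingers": 0.04},
    {"rx": 0, "ry": 0, "rz": 0, "dx": 0, "dy": 0, "dz": 0, "fingers": 0.04},
    {"rx": 0, "ry": 0, "rz": 0, "dx": 0, "dy": 0, "dz": 0, "fingers": 0.04}
  ]
}}

```text
time_s: 16.6
position: [0.6058, -0.0839, 0.1629]
tool_rot: [[0.924, 0.382, 0.0], [0.382, -0.924, -0.0], [0.0, 0.0, -1.0]]
ft_force: [0.1, -0.5, -0.9]
grip_width: 0.0568
gripper_force: 54.2
```

```bash
python3 - <<'E'
from h import *
s=env.observe();p=s["position"];print(p,np.round(s["q"],1))
im=env.get_image("side")
u=[p[0],p[1],p[2]-.0148]
print("expected underside",proj(im,u),"top",proj(im,np.add(u,[0,0,.046])),"spigot",proj(im,(.605,-.083,.131)))
for q in("collar","collar_top","spigot"):print(q,[(np.round(x["location"],1).tolist(),round(x["p"],2)) for x in env.tip_of(q,im)[:2]])
cv2.imwrite("pics/j.png",cv2.resize(im["color"][100:220,155:275],(600,600),interpolation=cv2.INTER_CUBIC))
E
```

```text
[ 0.60578663 -0.08386052  0.16290334] [-19.   31.   70.4  -0.   78.6  48.6]
expected underside [211.93935981 168.13326425] top [210.31652821 153.3867532 ] spigot [212.75250694 173.58797599]
collar [([210.6, 170.0], 0.75)]
collar_top [([208.0, 153.8], 0.74), ([171.0, 227.5], 0.27)]
spigot [([215.6, 173.9], 0.95), ([197.8, 231.1], 0.2)]
```

View pics/j.png

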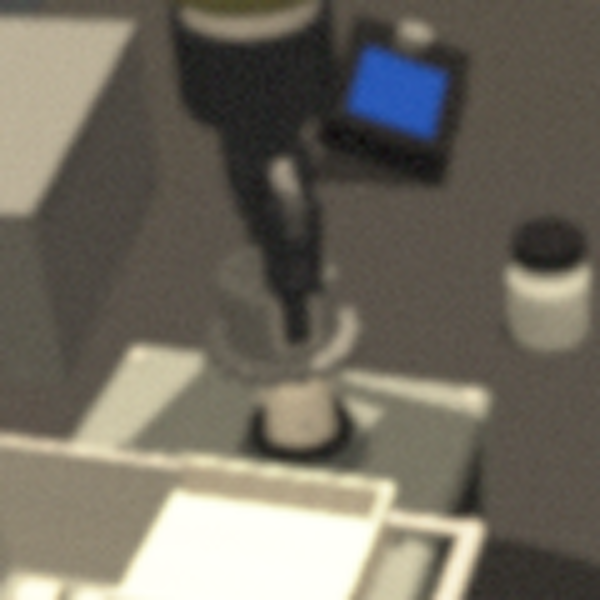

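The picture shows the skirt at crop columns 205-357 (centre 281) and the spigot at 268-335 (centre 301). After perspective, the collar sits about 4-5 mm too far in +x. I'll check the depth direction the same way.

```bash
python3 - <<'E'
from h import *
im=env.get_image("side");p=env.observe()["position"]
a=np.linspace(0,6.28,200)
def ell(c,r,z):
    q=np.array([proj(im,(c[0]+r*np.cos(t),c[1]+r*np.sin(t),z)) for t in a]);q=(q-[155,100])*5
    return q.min(0).round(),q.max(0).round()
print("skirt exp",ell(p,.04,p[2]-.0148),"x-4",ell(p-[.004,0,0],.04,p[2]-.0148),"y+4",ell(p+[0,.004,0],.04,p[2]-.0148))
for s in((.605,-.083),(.601,-.083),(.605,-.079)):print("ring",ell(s,.029,.094),"spig",ell(s,.018,.105))
c=cv2.resize(im["color"][100:220,155:275],(600,600),interpolation=cv2.INTER_CUBIC).mean(2)
print("col300",c[340:480:5,300].round().tolist());print("col265",c[340:480:5,265].round().tolist());print("row430",c[428,220:380:5].round().tolist())
E
```

```text
skirt exp (array([208., 297.]), array([361., 386.])) x-4 (array([216., 298.]), array([368., 386.])) y+4 (array([206., 301.]), array([360., 391.]))
ring (array([241., 391.]), array([348., 456.])) spig (array([260., 387.]), array([326., 427.]))
ring (array([248., 391.]), array([355., 457.])) spig (array([267., 387.]), array([334., 428.]))
ring (array([240., 395.]), array([347., 461.])) spig (array([258., 391.]), array([325., 432.]))
col300 [63.0, 78.0, 87.0, 87.0, 90.0, 96.0, 95.0, 94.0, 109.0, 139.0, 165.0, 169.0, 164.0, 158.0, 157.0, 157.0, 153.0, 149.0, 151.0, 152.0, 142.0, 111.0, 70.0, 40.0, 54.0, 107.0, 169.0, 204.0]
col265 [81.0, 82.0, 82.0, 81.0, 86.0, 95.0, 99.0, 96.0, 95.0, 108.0, 128.0, 140.0, 133.0, 115.0, 102.0, 95.0, 89.0, 86.0, 81.0, 72.0, 54.0, 38.0, 36.0, 58.0, 109.0, 168.0, 203.0, 196.0]
row430 [112.0, 112.0, 110.0, 111.0, 107.0, 90.0, 62.0, 41.0, 52.0, 84.0, 119.0, 141.0, 150.0, 155.0, 155.0, 154.0, 150.0, 144.0, 142.0, 144.0, 145.0, 136.0, 120.0, 91.0, 54.0, 39.0, 56.0, 91.0, 118.0, 128.0, 127.0, 119.0]
```

Call:
{"op": "arm_command", "data": {
  "deltas": [
    {"rx": 0, "ry": 0, "rz": 0, "dx": -0.004, "dy": -0.004, "dz": 0, "fingers": 0.04},
    {"rx": 0, "ry": 0, "rz": 0, "dx": 0, "dy": 0, "dz": 0.008, "fingers": 0.04},
    {"rx": 0, "ry": 0, "rz": 0, "dx": 0, "dy": 0, "dz": 0.005, "fingers": 0.04},
    {"rx": 0, "ry": 0, "rz": 0, "dx": 0, "dy": 0, "dz": 0.005, "fingers": 0.04},
    {"rx": 0, "ry": 0, "rz": 0, "dx": 0, "dy": 0, "dz": 0.004, "fingers": 0.04},
    {"rx": 0, "ry": 0, "rz": 0, "dx": 0, "dy": 0, "dz": 0, "fingers": 0.04}
  ]
}}

```text
time_s: 17.45
position: [0.6, -0.0811, 0.1395]
tool_rot: [[0.924, 0.382, -0.001], [0.382, -0.924, 0.0], [-0.001, -0.001, -1.0]]
ft_force: [-0.4, 0.3, -1.5]
grip_width: 0.0566
gripper_force: 54.2
```

Call:
{"op": "arm_command", "data": {
  "deltas": [
    {"rx": 0, "ry": 0, "rz": 0, "dx": 0, "dy": 0, "dz": 0.003, "fingers": 0.04},
    {"rx": 0, "ry": 0, "rz": 0, "dx": 0, "dy": 0, "dz": 0.003, "fingers": 0.04},
    {"rx": 0, "ry": 0, "rz": 0, "dx": 0, "dy": 0, "dz": 0, "fingers": 0.04}
  ]
}}

```text
time_s: 17.75
position: [0.6002, -0.0813, 0.134]
tool_rot: [[0.924, 0.382, -0.0], [0.382, -0.924, -0.0], [-0.0, 0.0, -1.0]]
ft_force: [-0.3, -0.0, -1.3]
grip_width: 0.0566
gripper_force: 54.2
```

Call:
{"op": "arm_command", "data": {
  "deltas": [
    {"rx": 0, "ry": 0, "rz": 0, "dx": 0, "dy": 0, "dz": 0.003, "fingers": 0.04},
    {"rx": 0, "ry": 0, "rz": 0, "dx": 0, "dy": 0, "dz": 0.002, "fingers": 0.04},
    {"rx": 0, "ry": 0, "rz": 0, "dx": 0, "dy": 0, "dz": 0, "fingers": 0.04}
  ]
}}

```text
time_s: 18.05
position: [0.6002, -0.0813, 0.1291]
tool_rot: [[0.924, 0.382, -0.0], [0.382, -0.924, -0.0], [-0.0, 0.0, -1.0]]
ft_force: [0.5, -0.8, -1.6]
grip_width: 0.0571
gripper_force: 54.2
```

Call:
{"op": "arm_command", "data": {
  "deltas": [
    {"rx": 0, "ry": 0, "rz": 0, "dx": 0, "dy": 0, "dz": 0.002, "fingers": 0.04},
    {"rx": 0, "ry": 0, "rz": 0, "dx": 0, "dy": 0, "dz": 0.001, "fingers": 0.04},
    {"rx": 0, "ry": 0, "rz": 0, "dx": 0, "dy": 0, "dz": 0, "fingers": 0.04}
  ]
}}

```text
time_s: 18.35
position: [0.6004, -0.0812, 0.1274]
tool_rot: [[0.924, 0.382, 0.001], [0.382, -0.924, -0.001], [0.001, 0.001, -1.0]]
ft_force: [-1.3, 0.8, 7.3]
grip_width: 0.0565
gripper_force: 55.3
```

Contact with the pins is at the expected height (9 N). Now turning in small steps with light push.

Call:
{"op": "arm_command", "data": {
  "deltas": [
    {"rx": 0, "ry": 0, "rz": -0.08, "dx": 0, "dy": 0, "dz": 0.001, "fingers": 0.04},
    {"rx": 0, "ry": 0, "rz": -0.08, "dx": 0, "dy": 0, "dz": 0, "fingers": 0.04},
    {"rx": 0, "ry": 0, "rz": -0.08, "dx": 0, "dy": 0, "dz": 0, "fingers": 0.04},
    {"rx": 0, "ry": 0, "rz": 0, "dx": 0, "dy": 0, "dz": 0, "fingers": 0.04}
  ]
}}

```text
time_s: 18.75
position: [0.6004, -0.0816, 0.1255]
tool_rot: [[0.807, 0.591, 0.001], [0.591, -0.807, -0.001], [0.0, 0.001, -1.0]]
ft_force: [0.5, -2.7, -0.5]
grip_width: 0.0567
gripper_force: 54.4
```

The vertical force vanished and the height dropped, so the keyways may already be aligned. I'll probe downward.

Call:
{"op": "arm_command", "data": {
  "deltas": [
    {"rx": 0, "ry": 0, "rz": 0, "dx": 0, "dy": 0, "dz": 0.002, "fingers": 0.04},
    {"rx": 0, "ry": 0, "rz": 0, "dx": 0, "dy": 0, "dz": 0.002, "fingers": 0.04},
    {"rx": 0, "ry": 0, "rz": 0, "dx": 0, "dy": 0, "dz": 0, "fingers": 0.04}
  ]
}}

```text
time_s: 19.05
position: [0.6006, -0.0815, 0.1211]
tool_rot: [[0.808, 0.59, 0.001], [0.59, -0.808, -0.001], [0.0, 0.001, -1.0]]
ft_force: [3.3, -4.5, -1.2]
grip_width: 0.0568
gripper_force: 54.4
```

Call:
{"op": "arm_command", "data": {
  "deltas": [
    {"rx": 0, "ry": 0, "rz": 0, "dx": 0, "dy": 0.001, "dz": 0.002, "fingers": 0.04},
    {"rx": 0, "ry": 0, "rz": 0, "dx": 0, "dy": 0, "dz": 0.002, "fingers": 0.04},
    {"rx": 0, "ry": 0, "rz": 0, "dx": 0, "dy": 0, "dz": 0.002, "fingers": 0.04},
    {"rx": 0, "ry": 0, "rz": 0, "dx": 0, "dy": 0, "dz": 0.001, "fingers": 0.04},
    {"rx": 0, "ry": 0, "rz": 0, "dx": 0, "dy": 0, "dz": 0, "fingers": 0.04}
  ]
}}

```text
time_s: 19.55
position: [0.6006, -0.0818, 0.114]
tool_rot: [[0.807, 0.591, -0.001], [0.591, -0.807, 0.0], [-0.0, -0.001, -1.0]]
ft_force: [0.3, -0.8, -1.0]
grip_width: 0.0567
gripper_force: 54.4
```

It dropped freely over the pins. Pushing home against the spring.

Call:
{"op": "arm_command", "data": {
  "deltas": [
    {"rx": 0, "ry": 0, "rz": 0, "dx": 0, "dy": 0, "dz": 0.002, "fingers": 0.04},
    {"rx": 0, "ry": 0, "rz": 0, "dx": 0, "dy": 0, "dz": 0.002, "fingers": 0.04},
    {"rx": 0, "ry": 0, "rz": 0, "dx": 0, "dy": 0, "dz": 0.002, "fingers": 0.04},
    {"rx": 0, "ry": 0, "rz": 0, "dx": 0, "dy": 0, "dz": 0.0015, "fingers": 0.04},
    {"rx": 0, "ry": 0, "rz": 0, "dx": 0, "dy": 0, "dz": 0, "fingers": 0.04}
  ]
}}

```text
time_s: 20.05
position: [0.6008, -0.0818, 0.1075]
tool_rot: [[0.807, 0.591, 0.001], [0.591, -0.807, -0.0], [0.0, 0.0, -1.0]]
ft_force: [-2.1, 1.3, 6.4]
grip_width: 0.057
gripper_force: 55.2
```

Call:
{"op": "arm_command", "data": {
  "deltas": [
    {"rx": 0, "ry": 0, "rz": 0, "dx": 0, "dy": 0, "dz": 0.001, "fingers": 0.04},
    {"rx": 0, "ry": 0, "rz": 0, "dx": 0, "dy": 0, "dz": 0.001, "fingers": 0.04},
    {"rx": 0, "ry": 0, "rz": 0, "dx": 0, "dy": 0, "dz": 0, "fingers": 0.04},
    {"rx": 0, "ry": 0, "rz": 0, "dx": 0, "dy": 0, "dz": 0, "fingers": 0.04}
  ]
}}

```text
time_s: 20.45
position: [0.6008, -0.0818, 0.1067]
tool_rot: [[0.807, 0.591, 0.001], [0.591, -0.807, -0.0], [0.001, 0.001, -1.0]]
ft_force: [-5.0, 1.5, 14.2]
grip_width: 0.057
gripper_force: 56.2
```

Call:
{"op": "arm_command", "data": {
  "deltas": [
    {"rx": 0, "ry": 0, "rz": 0, "dx": 0, "dy": 0, "dz": 0.001, "fingers": 0.04},
    {"rx": 0, "ry": 0, "rz": 0, "dx": 0, "dy": 0, "dz": 0, "fingers": 0.04},
    {"rx": 0, "ry": 0, "rz": 0, "dx": 0, "dy": 0, "dz": 0, "fingers": 0.04}
  ],
  "squeeze": 60
}}

```text
time_s: 20.75
position: [0.6009, -0.0818, 0.1067]
tool_rot: [[0.807, 0.591, 0.002], [0.591, -0.807, -0.001], [0.001, 0.002, -1.0]]
ft_force: [-7.2, 1.9, 21.5]
grip_width: 0.0566
gripper_force: 61.3
```

```bash
python3 - <<'E'
from h import *
im=env.get_image("side");s=env.observe();print(s["position"],s["ft_force"],s["gripper_force"])
print(env.tip_of("collar_top",im)[:1],proj(im,(.6008,-.0818,.138)))
cv2.imwrite("pics/k.png",cv2.resize(im["color"][100:260,120:280],(600,600),interpolation=cv2.INTER_CUBIC))
E
```

```text
[ 0.60086731 -0.08179321  0.10667602] [-7.11203765  3.00815827 21.15963947] 61.26649029320106
[{'location': [212.7, 171.0], 'p': 0.84}] [214.01028216 171.78457764]
```

View pics/k.png

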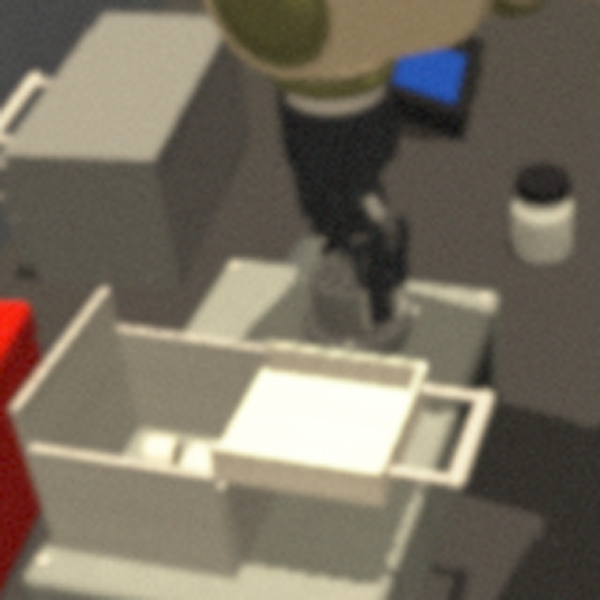

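The collar sits fully down on the spigot (crop (355,300)), gripped and pressed hard against the stop at the expected height. The prints are in the hopper, at crop (165,450). Handing in.

```bash
python3 -c "
from rig import env
print(env.close_job())"
```

```text
the job is handed in; nothing more can be done
None
```

I handed the job in at about 21 s, but no verdict came back: all four prints are in the hopper, and the collar is over the pins, pushed down to its stop at about 21 N and still gripped at about 61 N.

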